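# Hang painted game pieces on the gravity drying rail

### The arm

A 6-joint arm with a two-finger parallel gripper is mounted at the origin on a cart in front of the work surface, level with it; the furniture and walls round the work are solid. World frame = base frame: x ahead of the robot, y to its left, z up, the work surface at z = 0. Lengths are in m, angles in degrees, forces in N, time in s.
With the tool pointing down it reaches from about 0.25 to 0.725 m from the base axis. Payload 9.7 kg.
Tool frame: the origin (TCP) lies midway between the tips of the shut fingers; the grasp point (between the pads) lies 19 mm behind it (bot.pinch_z is the distance from the TCP to the grasp point, in m); z points along the fingers, y is the line along which they close (so a half turn about z gives the same grasp; the last joint's range is limited). The gripper opens to 85 mm and grips with 20 to 120 N. Pads are 22 mm wide; open, the fingers measure 114 mm over their backs; the gripper's body (76 mm by 85 mm) begins 54 mm behind the grasp point. The pads swing forward as they close: fully open they stand 13 mm farther back than shut.
Start: joints at [70.818, 4.979, 10.078, 95.1, 0, 90], TCP at [0.181, 0.519, 0.231] pointing down, gripper open.
Joint ranges: [-179.16, 179.16], [-48.56, 103.87], [-65.8, 70.77], [-126.05, 130.52], [-82.76, 87.17], [-180, 180]. Speed limits (degrees/s): [127.2, 127.2, 147.25, 180, 180, 180].

### API

Orientations are given as [roll, pitch, yaw] about the fixed x, y, z axes, in that order (R = Rz(yaw) Ry(pitch) Rx(roll)).
In Python, from workcell import sensors, camera, camera_params, ticket, bot gives the robot as it stands.
- The arm moves only by the shell command python3 -m jog 'ROWS' [FORCE]. ROWS is JSON, a list that holds one entry, the list of rows, each a list of 5 numbers: the shift along the world's x, y, z in units of 50 mm (1.0 is 50 mm), then the turn about the world's z in units of 5 degrees (1.0 is 5 degrees), then the opening, from 0 (shut) to 1 (fully open). In form: [[[tx, ty, tz, yaw, grip], ...]]. A call has 1 to 8 rows; each row shifts and turns the commanded pose from where the row before left it; what a row does not reach is not made up. A row lasts 1/10 s, in which the tool goes at most 50 mm and 8.59 degrees, less where a joint would pass 70% of its speed; a pose out of reach is approached as far as the arm can. A call is refused whole if a number of a shift passes 1 or a number of a turn 1, either way. A call with a gripper value outside its range is refused whole. The fingers move at their own pace and stop on an object; FORCE is the grip in N (left out, the last holds). Time passes only in rows, so rows that do not move let the fingers close. It gives the time, the measured TCP pose, the force, the opening and the grip force at its end, in the units of the state.
- sensors.get_obs(): the state, without advancing time (a new reading comes with each control period).
- camera(name): name is "side" or "top" or "wrist"; returns the picture (384x512x3 uint8, blue, green, red); there is no depth.
- camera_params(name): a dict with "fx", "fy", "cx", "cy" (pixels), "T" (4x4, takes a point from camera to world coordinates); the wrist camera has in their place "tool_from_camera" (4x4, takes a point from camera to tool coordinates, whose origin is the TCP and whose axes are the flange's). Camera axes: x right, y down, z forward; pixel columns grow to the right and rows downward; lengths in m; the calibration is good to about 2 mm. A picture is of the moment at which its call begins: read the wrist's pose just before it. camera_params takes no time and is no camera call.
- ticket.job_done(): hands the job in; it is judged then, once.
The state is a dict: "time": time; "q": joint angles; "qd": joint speeds; "joint_efforts": joint torques, N m; "ee_pos": TCP position; "tcp_rot": TCP orientation; "wrist_force": force on the tool from outside, world axes, zero at the start; "torque": the same for the moment, N m; "opening": finger opening in m; "grasp_force": force on a finger pad.
Only numpy, scipy, OpenCV 4.12 (cv2) and the standard library are available. Lean on these libraries where they do the work, as an engineer would, in place of code of your own. Each camera call takes 0.05 s, during which the arm holds its last target. There are 200 camera calls.

### The job

Hang the two freshly painted game pieces to dry on the sloped rail, the green one first: hook its roller hanger onto the yellow-marked upper end of the rail, let go, and let it roll down to the red stop on its own. Once it has come to rest there, do the same with the blue one, so that it rolls down against the green one. Do not touch the painted pieces, and leave the rack and the other things on the table where they are.

Things in the scene. Friction and masses are not known exactly. Their poses are not given: they have to be found in the camera images.
- rack: fixed drying rack: base 90 x 400 x 12 mm, a wooden post at each end and between them a flat steel rail, 10 mm wide, 14 mm high, along the rack's y axis. Origin: centre of the base's underside, z up. Rail top: x = 0, z = 174 mm + 0.141 * y, so it slopes by 0.14 rad, high at +y. Free rail from y = -168 to +174 mm; the upper part, y = +57 to +156 mm, is yellow
- rail_load (a point): point on top of the rail in the middle of the yellow part (rack y = +105 mm); axes as the rack's. A black end cap closes the high end, 13 mm above the rail
- rail_stop (a point): point on top of the rail at the face of the red stop (rack y = -168 mm), which stands 43 mm above the rail; axes as the rack's
- green_grip (a point): middle of the green tab on top of the green roller hanger (loose, about 0.2 kg, stands upright on its shelf). Axes: z up, y the rolling direction; the hanger is a C open to +x with its back plate at x = -20 to -15 mm. The tab is 10 mm (x) by 36 mm (y), from 18 mm above to 22 mm below this point; under it lies a top plate 40 (x) x 76 (y) x 6 mm
- green_tread (a point): point midway between the two black rollers (at y = -22, +22 mm) at the bottom of their treads, 55 mm below green_grip; rests on the rail's top when hung; same axes. Treads 14 mm wide, tapered flanges reach 4 mm lower and 11 mm to each side. Free opening of the C: from 4 to 56 mm below this point. Rollers turn easily; the hanger balances upright on the rail
- green_piece: freshly painted green pawn, 30 mm across, 48 mm high, fixed on the green hanger's shelf, which is 60 x 60 x 6 mm (x = -25 to +35 mm from the tab's middle) with its underside 165 mm below green_grip; origin at the centre of the pawn's underside
- blue_grip (a point): the same point of the blue hanger, which is equal to the green one but for the colour of its tab and pawn
- blue_tread (a point): the same point of the blue hanger as green_tread; two hangers that touch on the rail are 76 mm apart from centre to centre
- blue_piece: freshly painted blue pawn on the blue hanger's shelf; origin at the centre of its underside
- tape: bystander: loose blue roll of tape lying flat, 55 mm across, 18 mm high; origin at the centre of its underside
- tin: bystander: loose flat tin with a red-checked rim, 84 mm across, 14 mm high; origin at the centre of its underside

How it is judged:
By the outcome, as a careful person would: the job done as asked, in the order asked, and still so for the second after the job is handed in, with the robot touching nothing.
It also fails if it takes over 67 s, if anything falls off the work surface, if the arm or the gripper's body presses on something with over 40 N, if the wrist force passes 120 N, or if a joint passes its speed limit or range.

## Working session

There is one attempt and no reset: what is moved stays moved. The work goes in short steps, Python scripts to look and compute and a shell command to move; the robot and the scene stay as the last step left them, time stands still between calls to the robot, and variables do not carry over. Pictures are saved under pics/ and viewed, at most 12 in all, crops included, and the job is handed in when it is done.

```bash
mkdir -p pics; python3 - <<'E'
from workcell import sensors,camera,camera_params,bot
import cv2,numpy as np
o=sensors.get_obs();print({k:np.round(v,3) for k,v in o.items()},bot.pinch_z)
for n in("side","top"):
    cv2.imwrite(f"pics/{n}0.png",camera(n));p=camera_params(n);print(n,p)
print(camera_params("wrist"))
E
```

```text
{'time': np.float64(0.0), 'q': array([70.816,  5.011, 10.034, 95.1  , -0.   , 89.999]), 'qd': array([-0.002,  0.015,  0.036,  0.018,  0.025,  0.01 ]), 'joint_efforts': array([-2.0000e-03, -5.2039e+01,  4.6480e+01,  1.6000e-02,  0.0000e+00,
       -0.0000e+00]), 'ee_pos': array([0.181, 0.519, 0.231]), 'tcp_rot': array([-179.923,    0.   ,  160.817]), 'wrist_force': array([ 0.626, -0.289, -0.974]), 'torque': array([ 0.005,  0.002, -0.048]), 'grasp_force': np.float64(0.0), 'opening': np.float64(0.085)} 0.0187
side {'fx': 385.83705304583873, 'fy': 385.83705304583873, 'cx': 254.40520075540758, 'cy': 189.14968231349167, 'T': array([[-0.97510514, -0.11755363,  0.18801891,  0.42589093],
       [-0.22110823,  0.57956995, -0.78435313,  0.80191826],
       [-0.01676655, -0.80639929, -0.59113371,  0.68938318],
       [ 0.        ,  0.        ,  0.        ,  1.        ]])}
top {'fx': 421.85899104468393, 'fy': 421.85899104468393, 'cx': 250.22908896719565, 'cy': 190.0710450272866, 'T': array([[-0.0281096 , -0.99177661,  0.12485591,  0.41606762],
       [-0.99949091,  0.02977211,  0.01146915,  0.0550594 ],
       [-0.01509206, -0.12446995, -0.99210859,  1.37233586],
       [ 0.        ,  0.        ,  0.        ,  1.        ]])}
{'fx': 284.6093038237998, 'fy': 284.6093038237998, 'cx': 252.131786413646, 'cy': 189.98205968881675, 'tool_from_camera': array([[ 2.45788514e-04, -9.62221322e-01, -2.72268374e-01,
         6.83997725e-02],
       [ 9.99998885e-01, -1.64583570e-04,  1.48439591e-03,
         3.07028048e-04],
       [-1.47312830e-03, -2.72268435e-01,  9.62220208e-01,
        -1.43027666e-01],
       [ 0.00000000e+00,  0.00000000e+00,  0.00000000e+00,
         1.00000000e+00]])}
```

View pics/side0.png

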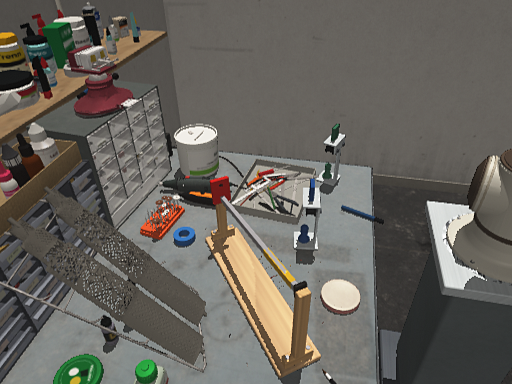

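View pics/top0.png

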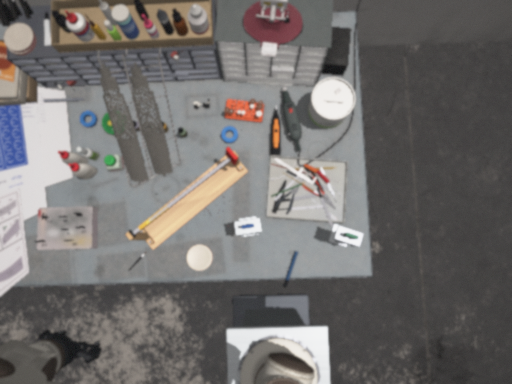

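The side view shows the rack (red stop at about (220,188), yellow end near (290,278)). The green hanger tab is at about (335,130) and the blue tab at about (311,190). In the top view the stop is at about (232,156), the high end at about (133,236), the blue hanger at about (248,227) and the green one at about (348,236).

```bash
cat > h.py <<'E'
import numpy as np,cv2
from workcell import camera,camera_params,sensors
from scipy.spatial.transform import Rotation as R
def T(n):
    p=camera_params(n)
    if n!="wrist": return p,p["T"]
    o=sensors.get_obs();A=np.eye(4);A[:3,:3]=R.from_euler("xyz",o["tcp_rot"],degrees=True).as_matrix();A[:3,3]=o["ee_pos"]
    return p,A@p["tool_from_camera"]
def ray(pt,uv):
    p,M=pt;d=M[:3,:3]@np.array([(uv[0]-p["cx"])/p["fx"],(uv[1]-p["cy"])/p["fy"],1]);return M[:3,3],d/np.linalg.norm(d)
def plane(pt,uv,z):
    o,d=ray(pt,uv);return o+d*(z-o[2])/d[2]
def tri(a,ua,b,ub):
    o1,d1=ray(a,ua);o2,d2=ray(b,ub);s=np.linalg.lstsq(np.c_[d1,-d2],o2-o1,rcond=None)[0]
    p,q=o1+s[0]*d1,o2+s[1]*d2;return (p+q)/2,np.linalg.norm(p-q)
def proj(pt,X):
    p,M=pt;c=np.linalg.inv(M)@np.r_[X,1];return np.array([p["cx"]+p["fx"]*c[0]/c[2],p["cy"]+p["fy"]*c[1]/c[2]])
def blobs(im,lo,hi,roi,mn=8):
    x0,y0,x1,y1=roi;m=cv2.inRange(cv2.cvtColor(im,cv2.COLOR_BGR2HSV)[y0:y1,x0:x1],lo,hi)
    n,l,s,c=cv2.connectedComponentsWithStats(m)
    return [(np.round(c[i]+[x0,y0],1).tolist(),(s[i,:4]+[x0,y0,0,0]).tolist(),int(s[i,4])) for i in range(1,n) if s[i,4]>=mn]
E
python3 - <<'E'
from h import *
s=cv2.imread("pics/side0.png");t=cv2.imread("pics/top0.png")
C={"green":((45,90,20),(85,255,255)),"blue":((105,90,20),(125,255,255)),"yellow":((20,110,100),(32,255,255)),"red":((0,180,90),(6,255,255)),"black":((0,0,0),(180,255,40))}
for n,(lo,hi) in C.items():
    if n!="black":
        print(n,"side",blobs(s,lo,hi,(200,110,380,340)));print(n,"top",blobs(t,lo,hi,(120,140,370,260)))
a=cv2.resize(s[110:300,200:350],None,fx=4,fy=4)[:600];b=cv2.resize(t[145:255,120:370],None,fx=3.2,fy=3.2)
cv2.imwrite("pics/s1.png",cv2.resize(s[115:260,260:370],None,fx=4,fy=4));cv2.imwrite("pics/t1.png",b)
E
```

```text
green side [([334.4, 132.0], [331, 124, 8, 17], 83), ([208.7, 169.7], [200, 163, 19, 12], 63), ([326.8, 171.0], [323, 163, 8, 15], 79), ([271.1, 197.7], [268, 187, 7, 22], 31)]
green top []
blue side [([311.6, 188.8], [309, 178, 6, 23], 101), ([357.9, 212.4], [341, 205, 34, 16], 125), ([303.6, 234.1], [298, 225, 11, 18], 139)]
blue top [([229.0, 140.8], [224, 140, 11, 3], 25), ([246.9, 225.7], [242, 225, 11, 3], 18), ([294.4, 256.0], [293, 253, 4, 7], 14)]
yellow side [([281.5, 268.1], [263, 248, 33, 35], 148)]
yellow top [([144.2, 224.0], [139, 220, 12, 9], 43)]
red side [([219.6, 189.0], [210, 176, 21, 29], 386), ([276.9, 184.5], [270, 180, 15, 9], 30)]
red top [([231.3, 154.8], [228, 149, 8, 12], 26)]
```

View pics/s1.png

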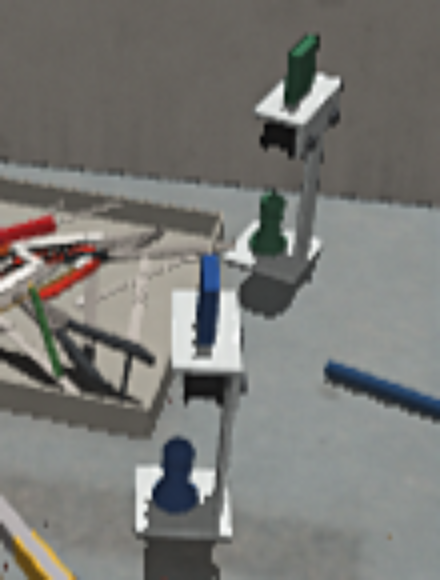

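View pics/t1.png

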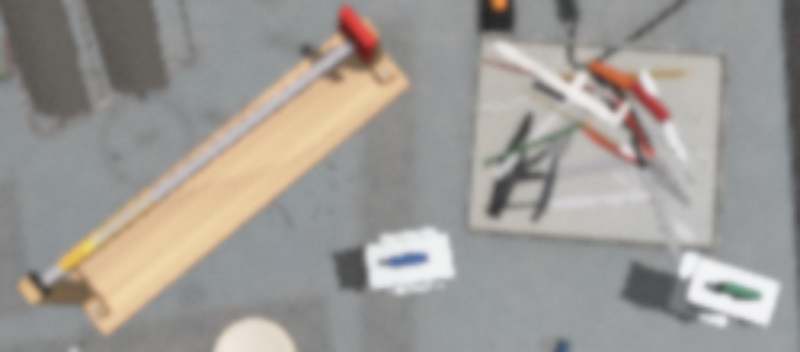

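The crops show the green tab top-view centre at about (350,236) and the blue at about (247,226). Both hangers have their back plates toward the robot and open toward +x. The rack's high end lies toward +y, and the rail is accessible from the robot side.

```bash
python3 - <<'E'
from h import *
t,s=T("top"),T("side")
for n,uv,us in(("g",(349.7,236.2),(334.4,132)),("b",(246.6,226.2),(311.6,188.8))):
    print(n,plane(t,uv,.183).round(3),[np.round(x,3) for x in tri(t,uv,s,us)])
def c(u,v): return (u/3.2+120,v/3.2+145)
# tab ends in top
print("gtab",plane(t,c(708,288),.183).round(3),plane(t,c(760,296),.183).round(3))
print("btab",plane(t,c(381,263),.183).round(3),plane(t,c(427,257),.183).round(3))
# rail: yellow ends/red
y1=plane(t,c(38,278),.20);y2=plane(t,c(345,50),.151);print("rail hi/lo",y1.round(3),y2.round(3),np.linalg.norm((y1-y2)[:2]),np.degrees(np.arctan2(*(y1-y2)[1::-1])))
print("base corners",[plane(t,c(*q),.012).round(3) for q in((105,333),(408,82))])
print("tape",plane(t,(229.5,134),.018).round(3),"tin",plane(t,(199.5,257),.014).round(3))
E
```

```text
g [ 0.428 -0.205  0.183] [array([ 0.429, -0.209,  0.165]), np.float64(0.002)]
b [0.464 0.082 0.183] [array([0.464, 0.082, 0.168]), np.float64(0.0)]
gtab [ 0.432 -0.182  0.183] [ 0.423 -0.227  0.183]
btab [0.462 0.103 0.183] [0.466 0.063 0.183]
rail hi/lo [0.456 0.401 0.2  ] [0.659 0.133 0.151] 0.3359266402517035 127.11343287681703
base corners [array([0.406, 0.388, 0.012]), array([0.652, 0.078, 0.012])]
tape [0.775 0.134 0.018] tin [0.377 0.238 0.014]
```

```bash
python3 -m jog '[[[0.3,-0.9,0.25,-1,1],[0.3,-0.9,0.25,-1,1],[0.3,-0.9,0.25,-1,1],[0.3,-0.9,0.25,-1,1],[0.3,-0.9,0.25,-1,1],[0.3,-0.9,0.25,-1,1],[0.3,-0.9,0.25,-1,1],[0.3,-0.9,0.25,-1,1]]]' 40; python3 -m jog '[[[0.3,-0.9,0,-1,1],[0.3,-0.9,0,-1,1],[0.3,-0.9,0,-1,1],[0.3,-0.9,0,-1,1],[0.3,-0.9,0,-1,1],[0.3,-0.9,0,-1,1],[0.3,-0.9,0,-1,1],[0,0,0,0,1]]]'
```

```text
time: 0.9
ee_pos: [0.3006, 0.1577, 0.3317]
tcp_rot: [180.0, 0.0, 120.6]
wrist_force: [1.5, 0.0, -0.5]
opening: 0.0856
grasp_force: 0.0
time: 1.7
ee_pos: [0.4065, -0.1598, 0.3293]
tcp_rot: [-179.8, 0.0, 85.4]
wrist_force: [0.2, -0.8, -0.4]
opening: 0.085
grasp_force: 0.0
```

```bash
python3 -m jog '[[[0.2,-0.4,0,-0.65,1],[0.2,-0.5,0,-0.6,1],[0,0,0,0,1],[0,0,0,0,1]]]'; python3 - <<'E'
from h import *
w=T("wrist");im=camera("wrist");cv2.imwrite("pics/w1.png",im)
for b in blobs(im,(45,90,20),(85,255,255),(0,0,512,384),60): print(b)
E
```

```text
time: 2.1
ee_pos: [0.4256, -0.2003, 0.3309]
tcp_rot: [-179.9, -0.0, 79.6]
wrist_force: [0.2, -0.4, -1.1]
opening: 0.0853
grasp_force: 0.0
([340.2, 22.8], [329, 0, 26, 52], 110)
([490.0, 100.9], [480, 61, 32, 79], 498)
```

View pics/w1.png

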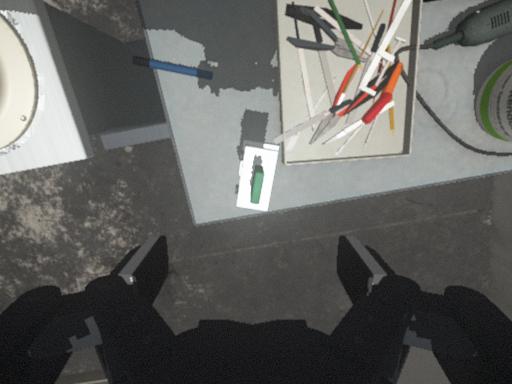

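The wrist view shows the green tab top at about (258,184), with the white top plate around it, near the table's edge and clear of the tools tray.

```bash
cat >> h.py <<'E'
def tab(im,w,lo,hi,roi,z=.183):
    x0,y0,x1,y1=roi;m=cv2.inRange(cv2.cvtColor(im,cv2.COLOR_BGR2HSV)[y0:y1,x0:x1],lo,hi)
    n,l,s,c=cv2.connectedComponentsWithStats(m);i=1+np.argmax(s[1:,4])
    cn=cv2.findContours((l==i).astype(np.uint8),0,2)[0][0];cn=cn[:,0]+[x0,y0]
    P=np.array([plane(w,q,z)[:2] for q in cn],np.float32)*1000
    r=cv2.minAreaRect(P);B=cv2.boxPoints(r);e=max((B[1]-B[0],B[2]-B[1]),key=np.linalg.norm);h=np.degrees(np.arctan2(e[1],e[0]))%180
    print("box",s[i].tolist(),"centre mm",np.round(r[0],1),"size",np.round(r[1],1),"long heading",round(float(h),1));return r[0],h
E
python3 - <<'E'
from h import *
im=cv2.imread("pics/w1.png");h=cv2.cvtColor(im,cv2.COLOR_BGR2HSV);print(h[184,252:268:2].tolist())
tab(im,T("wrist"),(45,80,20),(90,255,255),(225,140,290,220))
E
```

```text
[[73, 28, 109], [72, 71, 159], [73, 78, 180], [73, 81, 177], [74, 79, 172], [75, 16, 221], [0, 0, 254], [0, 0, 254]]
box [27, 48, 8, 15, 59] centre mm [ 426.5 -218.6] size [16.2  6.3] long heading 71.9
```

```bash
python3 - <<'E'
from h import *
im=cv2.imread("pics/w1.png");w=T("wrist")
tab(im,w,(60,50,20),(90,255,255),(225,140,290,220))
tab(im,w,(60,50,140),(90,255,255),(225,140,290,220))
# white top plate, z=.149
tab(im,w,(0,0,235),(180,12,255),(225,135,290,220),.149)
print(proj(w,[.428,-.207,.183]))
E
```

```text
box [26, 32, 13, 32, 256] centre mm [ 428.8 -210.8] size [34.3  8.8] long heading 70.5
box [26, 33, 13, 31, 240] centre mm [ 429.  -211.2] size [33.7  8.3] long heading 70.1
box [12, 12, 41, 64, 1440] centre mm [ 427.9 -209.6] size [72.9 40.5] long heading 70.7
[255.0641039  184.34250229]
```

```bash
python3 -m jog '[[[0.06,-0.2,0,-0.9,1],[0,0,-0.4,-0.9,1],[0,0,-0.6,0,1],[0,0,-0.6,0,1],[0,0,-0.6,0,1],[0,0,-0.6,0,1],[0,0,0,0,1],[0,0,0,0,1]]]'
```

```text
time: 2.95
ee_pos: [0.4285, -0.2098, 0.1923]
tcp_rot: [180.0, -0.0, 70.6]
wrist_force: [-0.6, -0.0, 0.2]
opening: 0.0853
grasp_force: 0.0
```

```bash
python3 -m jog '[[[0,-0.01,-0.4,0,1],[0,0,-0.46,0,1],[0,0,0,0,1],[0,0,0,0,0.5],[0,0,0,0,0.2],[0,0,0,0,0],[0,0,0,0,0],[0,0,0,0,0]]]' 50; python3 -m jog '[[[0,0,0,0,0],[0,0,0,0,0],[0,0,0.2,0,0],[0,0,0.4,0,0],[0,0,0.6,0,0],[0,0,0.6,0,0],[0,0,0.6,0,0],[0,0,0,0,0]]]'
```

```text
time: 3.75
ee_pos: [0.4289, -0.2111, 0.1487]
tcp_rot: [180.0, 0.0, 70.6]
wrist_force: [-0.2, -0.7, 0.1]
opening: 0.0124
grasp_force: 0.0
time: 4.55
ee_pos: [0.4296, -0.2114, 0.2724]
tcp_rot: [179.7, 0.0, 70.6]
wrist_force: [0.0, 0.7, -2.8]
opening: 0.0094
grasp_force: 48.8
```

```bash
python3 -m jog '[[[-0.3,0,0.5,0,0],[-0.4,0.3,0.6,0.5,0],[-0.4,0.6,0.6,0.9,0],[-0.4,0.7,0.5,0.9,0],[-0.3,0.7,0.3,0.9,0],[0,0.8,0,0.9,0],[0,0.8,0,0.9,0],[0,0.8,0,0.9,0]]]'; python3 -m jog '[[[0,0.8,0,0.9,0],[0.3,0.8,0,0.9,0],[0.3,0.8,-0.3,0.9,0],[0.4,0.8,-0.4,0.9,0],[0.4,0.8,-0.5,0.9,0],[0.3,0.8,-0.4,0.9,0],[0,0.3,-0.2,0.3,0],[0,0,0,0,0]]]'
```

```text
time: 5.35
ee_pos: [0.3382, 0.0253, 0.393]
tcp_rot: [180.0, -0.0, 100.2]
wrist_force: [1.9, 0.1, -1.6]
opening: 0.0092
grasp_force: 49.2
time: 6.15
ee_pos: [0.4226, 0.2793, 0.3007]
tcp_rot: [-179.7, -0.0, 128.7]
wrist_force: [-0.3, -0.9, -2.9]
opening: 0.009
grasp_force: 49.7
```

```bash
python3 -m jog '[[[0,0,0,0,0],[0,0,0,0,0]]]'; python3 - <<'E'
from h import *
w=T("wrist");im=camera("wrist");cv2.imwrite("pics/w2.png",im)
for n,lo,hi in(("yel",(18,110,100),(34,255,255)),("red",(0,150,80),(6,255,255)),("red2",(174,150,80),(180,255,255))):print(n,blobs(im,lo,hi,(0,0,512,384),30))
print("load pred px",proj(w,[.4976,.346,.1888]))
E
```

```text
time: 6.35
ee_pos: [0.4232, 0.2771, 0.305]
tcp_rot: [179.9, 0.0, 128.5]
wrist_force: [-0.5, 0.4, -1.3]
opening: 0.0096
grasp_force: 49.7
yel [([355.7, 165.5], [341, 123, 31, 102], 1025)]
red []
red2 []
load pred px [358.98636732 177.49003433]
```

View pics/w2.png

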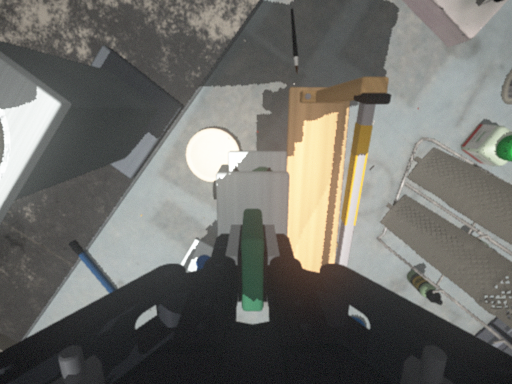

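The wrist view shows the green tab in the fingers and the rail to the right, with its yellow part from about (364,123) down to (351,225). The black cap is at about (373,98).

```bash
python3 - <<'E'
import cv2
im=cv2.imread("pics/w2.png")[85:245,320:400];cv2.imwrite("pics/w2c.png",cv2.resize(im,None,fx=3.7,fy=3.7,interpolation=0))
h=cv2.cvtColor(cv2.imread("pics/w2.png"),cv2.COLOR_BGR2HSV)
for r in(140,175,210):print(r,[(x,*h[r,x].tolist()) for x in range(340,376,1)][::1])
E
```

```text
140 [(340, 16, 98, 145), (341, 14, 95, 153), (342, 16, 102, 182), (343, 17, 93, 235), (344, 19, 88, 245), (345, 18, 86, 235), (346, 16, 54, 198), (347, 45, 6, 178), (348, 45, 6, 180), (349, 50, 4, 180), (350, 55, 8, 185), (351, 50, 8, 185), (352, 24, 15, 165), (353, 18, 113, 126), (354, 18, 144, 124), (355, 19, 146, 122), (356, 20, 141, 123), (357, 19, 147, 123), (358, 20, 154, 137), (359, 20, 159, 151), (360, 20, 161, 152), (361, 20, 157, 151), (362, 19, 157, 153), (363, 20, 161, 150), (364, 20, 162, 148), (365, 20, 160, 150), (366, 19, 152, 153), (367, 20, 167, 147), (368, 20, 156, 150), (369, 21, 127, 153), (370, 23, 41, 162), (371, 75, 9, 180), (372, 75, 9, 180), (373, 80, 8, 184), (374, 90, 4, 183), (375, 75, 8, 184)]
175 [(340, 20, 80, 250), (341, 20, 85, 247), (342, 16, 86, 227), (343, 14, 41, 176), (344, 23, 13, 175), (345, 19, 11, 182), (346, 21, 27, 179), (347, 19, 73, 165), (348, 18, 147, 153), (349, 19, 153, 152), (350, 19, 144, 147), (351, 20, 147, 144), (352, 20, 172, 200), (353, 23, 171, 246), (354, 23, 102, 248), (355, 17, 22, 233), (356, 175, 7, 227), (357, 174, 6, 2
[... 364 characters left out ...]
, 15, 23, 177), (341, 20, 39, 172), (342, 19, 110, 160), (343, 19, 149, 156), (344, 19, 146, 152), (345, 18, 142, 149), (346, 19, 153, 173), (347, 21, 169, 230), (348, 24, 128, 249), (349, 22, 49, 238), (350, 0, 6, 228), (351, 173, 4, 227), (352, 0, 7, 225), (353, 6, 6, 224), (354, 10, 7, 220), (355, 20, 44, 232), (356, 24, 121, 246), (357, 24, 131, 245), (358, 21, 56, 200), (359, 24, 7, 179), (360, 40, 4, 178), (361, 54, 7, 181), (362, 24, 7, 177), (363, 30, 4, 173), (364, 45, 6, 173), (365, 40, 4, 173), (366, 40, 4, 171), (367, 60, 4, 171), (368, 53, 6, 175), (369, 53, 6, 173), (370, 36, 7, 172), (371, 60, 3, 167), (372, 66, 8, 169), (373, 75, 6, 167), (374, 50, 5, 169), (375, 50, 9, 172)]
```

View pics/w2c.png

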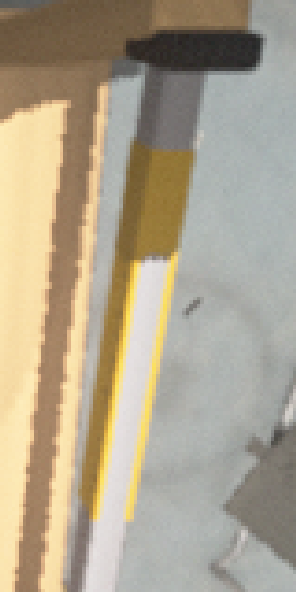

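```bash
cat > rail.py <<'E'
from h import *
w=T("wrist")
a=plane(w,(366.,125.5),.174+.141*.156);b=plane(w,(349.9,225.4),.174+.141*.057)
pts=[plane(w,(u,v),.174+.141*y)[:2] for u,v,y in((363.6,140,.143),(358,175,.109),(352.1,210,.073))]
d=(a-b)[:2];print(a.round(4),b.round(4),"len",np.linalg.norm(d),"heading",np.degrees(np.arctan2(d[1],d[0])))
for p in pts: print(np.round(p,4),"along,off mm",((p-b[:2])@d/np.linalg.norm(d)*1000).round(1),(np.cross(d,p-b[:2])/np.linalg.norm(d)*1000).round(1))
L=b[:2]+d*48/99;print("load",L.round(4))
# tab centre in this picture
im=cv2.imread("pics/w2.png");o=sensors.get_obs();print(o["ee_pos"],o["tcp_rot"])
for n in("top","side"):
  c=camera(n);cv2.imwrite(f"pics/{n}_2.png",c)
E
python3 rail.py 2>/dev/null
```

```text
[0.4668 0.3826 0.196 ] [0.5285 0.305  0.182 ] len 0.09909059976844799 heading 128.47359619891438
[0.4746 0.3727] along,off mm 86.5 0.0
[0.4951 0.3471] along,off mm 53.7 -0.1
[0.5176 0.3184] along,off mm 17.3 0.2
load [0.4986 0.3426]
[0.42325814 0.27711592 0.30514544] [1.79896833e+02 1.71331774e-02 1.28481845e+02]
```

```bash
python3 -m jog '[[[0,0,-0.3,0,0],[0,0,-0.5,0,0],[0,0,-0.4,0,0],[0.2,0.17,0,0,0],[0.3,0.26,0,0,0],[0.4,0.35,0,0,0],[0.3,0.26,0,0,0],[0,0,0,0,0]]]'
```

```text
time: 7.3
ee_pos: [0.4846, 0.3305, 0.2433]
tcp_rot: [-180.0, -0.0, 128.5]
wrist_force: [-0.3, -0.5, -2.4]
opening: 0.0096
grasp_force: 50.0
```

```bash
python3 -m jog '[[[0.2,0.17,0,0,0],[0.1,0.09,0,0,0],[0,0,0,0,0],[0,0,0,0,0],[0,0,0,0,0]]]'; python3 - <<'E'
from h import *
w=T("wrist");im=camera("wrist");cv2.imwrite("pics/w3.png",im)
cv2.imwrite("pics/s3.png",cv2.resize(camera("side")[100:320,200:370],None,fx=2.7,fy=2.7))
o=sensors.get_obs();r=np.array([.4986,.3426])-o["ee_pos"][:2];print(o["ee_pos"],"rest rackx",r@[.783,.622],"racky",r@[-.622,.783])
E
```

```text
time: 7.8
ee_pos: [0.4979, 0.3426, 0.2442]
tcp_rot: [180.0, 0.0, 128.6]
wrist_force: [0.8, -0.4, -2.0]
opening: 0.0095
grasp_force: 50.0
[0.49795833 0.34272309 0.24421191] rest rackx 0.00042586522625657586 racky -0.0004954985832301339
```

View pics/s3.png

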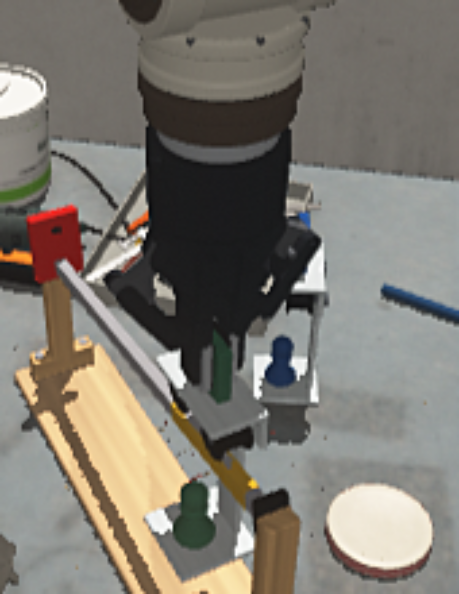

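The picture shows the hanger over the rail with the rail inside the C opening, rollers just above the yellow part, and the pawn clear beneath.

```bash
python3 -m jog '[[[0,0,-0.1,0,0],[0,0,-0.1,0,0],[0,0,-0.04,0,0],[0,0,0,0,0],[0,0,0,0,0]]]'; python3 -m jog '[[[0,0,-0.02,0,0],[0,0,0,0,0],[0,0,0,0,0]]]';python3 -m jog '[[[0,0,-0.02,0,0],[0,0,0,0,0],[0,0,0,0,0]]]'
```

```text
time: 8.4
ee_pos: [0.4982, 0.343, 0.2318]
tcp_rot: [-180.0, -0.0, 128.6]
wrist_force: [0.4, 0.2, -2.0]
opening: 0.0096
grasp_force: 50.0
time: 8.7
ee_pos: [0.4983, 0.343, 0.2309]
tcp_rot: [180.0, -0.0, 128.6]
wrist_force: [-0.0, -0.6, -3.6]
opening: 0.0093
grasp_force: 50.0
time: 9.0
ee_pos: [0.4984, 0.343, 0.2303]
tcp_rot: [180.0, 0.0, 128.6]
wrist_force: [0.6, -0.6, 1.6]
opening: 0.0094
grasp_force: 50.6
```

```bash
python3 -m jog '[[[0,0,-0.02,0,0],[0,0,-0.02,0,0],[0,0,0,0,0]]]' 20; python3 -m jog '[[[0,0,0,0,0.4],[0,0,0,0,0.4],[0,0,0,0,0.4],[0,0,0,0,0.4],[0,0,0,0,0.4]]]'; python3 -m jog '[[[0,0,0.5,0,0.4],[0,0,0.6,0,0.4],[0,0,0.6,0,0.4],[0,0,0,0,0.4]]]'; python3 - <<'E'
from h import *
for i in range(2):
    im=camera("side")
    print(blobs(im,(45,90,20),(85,255,255),(205,140,330,330)))
cv2.imwrite("pics/s4.png",cv2.resize(im[110:330,190:370],None,fx=2.7,fy=2.7))
E
```

```text
time: 9.3
ee_pos: [0.4985, 0.343, 0.23]
tcp_rot: [179.8, 0.0, 128.6]
wrist_force: [-1.0, -1.8, 11.8]
opening: 0.0092
grasp_force: 52.2
time: 9.8
ee_pos: [0.4982, 0.343, 0.2276]
tcp_rot: [-180.0, -0.0, 128.6]
wrist_force: [0.3, -0.1, -0.5]
opening: 0.0341
grasp_force: 0.0
time: 10.2
ee_pos: [0.4987, 0.3433, 0.3171]
tcp_rot: [179.7, 0.0, 128.6]
wrist_force: [0.1, 0.6, 0.5]
opening: 0.0343
grasp_force: 0.0
[([211.1, 168.8], [205, 163, 14, 11], 44), ([247.0, 204.8], [241, 196, 13, 25], 90), ([273.5, 205.1], [272, 202, 4, 7], 11), ([246.7, 258.2], [244, 255, 8, 10], 20)]
[([211.0, 168.9], [205, 162, 14, 12], 45), ([245.5, 203.8], [240, 194, 12, 26], 97), ([273.4, 204.8], [272, 201, 4, 8], 14), ([246.1, 256.0], [243, 253, 8, 10], 23)]
```

View pics/s4.png

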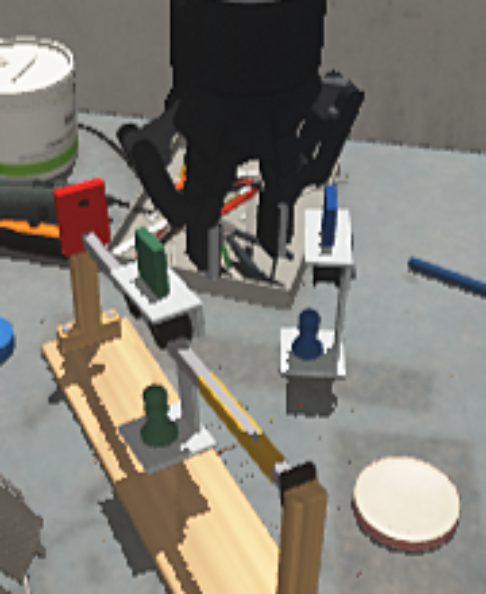

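The green hanger is on the rail and rolling down toward the stop; the gripper is clear. I'll move to the blue hanger meanwhile.

```bash
python3 -m jog '[[[-0.1,-0.5,0.2,-0.8,1],[-0.1,-0.7,0,-0.8,1],[-0.1,-0.7,0,-0.8,1],[-0.1,-0.7,0,-0.8,1],[-0.1,-0.7,0,-0.8,1],[-0.1,-0.7,0,-0.8,1],[-0.1,-0.7,0,-0.8,1],[0,-0.4,0,-0.6,1]]]'; python3 -m jog '[[[0,0,0,-0.3,1],[0,0,0,0,1],[0,0,0,0,1]]]';python3 - <<'E'
from h import *
w=T("wrist");im=camera("wrist");cv2.imwrite("pics/w5.png",im)
u,v=proj(w,[.464,.082,.183]).astype(int);print(u,v)
roi=(u-35,v-50,u+35,v+50)
h=cv2.cvtColor(im,cv2.COLOR_BGR2HSV);print(h[v,u-14:u+14:2].tolist())
tab(im,w,(100,60,20),(130,255,255),roi)
tab(im,w,(100,60,140),(130,255,255),roi)
tab(im,w,(0,0,235),(180,12,255),roi,.149)
s=camera("side");print(blobs(s,(45,90,20),(85,255,255),(215,140,330,330)))
E
```

```text
time: 11.1
ee_pos: [0.4622, 0.0859, 0.322]
tcp_rot: [-179.9, 0.0, 97.3]
wrist_force: [-0.5, -0.2, -0.3]
opening: 0.0852
grasp_force: 0.0
time: 11.4
ee_pos: [0.4632, 0.0887, 0.3222]
tcp_rot: [-179.9, -0.0, 96.2]
wrist_force: [-0.5, 0.4, -0.0]
opening: 0.0856
grasp_force: 0.0
251 186
[[90, 1, 254], [0, 0, 253], [90, 1, 254], [0, 0, 254], [0, 0, 254], [75, 2, 252], [108, 123, 191], [109, 123, 210], [109, 123, 209], [109, 122, 192], [109, 38, 149], [0, 0, 255], [0, 0, 253], [0, 0, 254]]
box [32, 35, 9, 33, 284] centre mm [464.6  81.3] size [ 8.3 34.1] long heading 96.4
box [32, 36, 9, 32, 276] centre mm [464.7  80.8] size [ 8.3 33.1] long heading 96.4
box [19, 6, 39, 68, 1669] centre mm [466.7  84.6] size [43. 78.] long heading 97.3
[([216.5, 165.2], [215, 162, 4, 7], 12), ([223.4, 181.1], [218, 172, 11, 22], 82), ([271.1, 197.7], [268, 187, 7, 22], 31), ([226.1, 233.0], [223, 225, 10, 20], 53)]
```

```bash
python3 -m jog '[[[0.03,-0.14,-0.4,0,1],[0,0,-0.6,0,1],[0,0,-0.6,0,1],[0,0,-0.6,0,1],[0,0,-0.5,0,1],[0,0,0,0,1],[0,0,0,0,1]]]' 50; python3 -m jog '[[[0,0,-0.36,0,1],[0,0,-0.36,0,1],[0,0,-0.04,0,1],[0,0,0,0,1],[0,0,0,0,0.5],[0,0,0,0,0.2],[0,0,0,0,0],[0,0,0,0,0]]]'
```

```text
time: 12.2
ee_pos: [0.4646, 0.0815, 0.1884]
tcp_rot: [-180.0, 0.0, 96.1]
wrist_force: [0.9, 0.4, 1.1]
opening: 0.0853
grasp_force: 0.0
time: 13.0
ee_pos: [0.4649, 0.081, 0.1503]
tcp_rot: [180.0, -0.0, 96.1]
wrist_force: [0.2, -0.0, -0.6]
opening: 0.0277
grasp_force: 0.0
```

```bash
python3 -m jog '[[[0,0,0,0,0],[0,0,0,0,0],[0,0,0,0,0],[0,0,0.2,0,0],[0,0,0.5,0,0],[0,0,0.6,0,0],[0,0,0.6,0,0],[0,0,0.6,0,0]]]'; python3 -m jog '[[[-0.05,0.2,0.4,0.5,0],[-0.1,0.5,0.2,0.8,0],[-0.2,0.6,0,0.9,0],[-0.2,0.6,0,0.9,0],[-0.2,0.7,0,0.9,0],[-0.15,0.7,0,0.9,0],[0,0.5,0,0.9,0],[0,0.1,0,0.6,0]]]';  python3 -m jog '[[[0,0,0,0,0],[0,0,0,0,0]]]'; python3 - <<'E'
from h import *
for i in range(2):
    s=camera("side");print(blobs(s,(45,90,20),(85,255,255),(215,140,330,330)))
E
```

```text
time: 13.8
ee_pos: [0.4645, 0.081, 0.2765]
tcp_rot: [180.0, -0.0, 96.1]
wrist_force: [0.9, -0.7, -2.1]
opening: 0.0095
grasp_force: 51.2
time: 14.6
ee_pos: [0.4192, 0.2783, 0.3048]
tcp_rot: [-180.0, -0.0, 128.4]
wrist_force: [0.1, -0.4, -1.3]
opening: 0.0091
grasp_force: 51.2
time: 14.8
ee_pos: [0.4197, 0.2758, 0.3051]
tcp_rot: [-180.0, 0.0, 128.0]
wrist_force: [0.1, -0.2, -1.5]
opening: 0.0092
grasp_force: 51.3
[([216.5, 165.2], [215, 162, 4, 7], 12), ([223.3, 180.9], [218, 172, 11, 22], 80), ([271.1, 197.7], [268, 187, 7, 22], 31), ([226.0, 232.7], [223, 225, 8, 20], 48)]
[([216.5, 165.2], [215, 162, 4, 7], 12), ([223.3, 181.2], [218, 172, 11, 22], 83), ([271.1, 197.7], [268, 187, 7, 22], 31), ([225.9, 228.9], [223, 225, 8, 13], 34), ([230.4, 235.8], [228, 232, 6, 8], 10)]
```

```bash
python3 -c "
from h import *
L=np.array([.4986,.3426]);p=L-.235*np.array([-.622,.783]);print(p,proj(T('side'),[*p,.2107]),proj(T('side'),[*(p+.01*np.array([-.622,.783])),.2121]))"
python3 -m jog '[[[0,0,-0.3,0.1,0],[0,0,-0.5,0,0],[0,0,-0.39,0,0],[0.2,0.17,0,0,0],[0.3,0.26,0,0,0],[0.4,0.33,0,0,0],[0.3,0.26,0,0,0],[0.2,0.17,0,0,0]]]';python3 -m jog '[[[0.1,0.09,0,0,0],[0.08,0.06,0,0,0],[0,0,0,0,0],[0,0,0,0,0]]]'
```

```text
[0.64477  0.158595] [224.99867323 183.29675554] [226.73378571 185.18547219]
time: 15.7
ee_pos: [0.4908, 0.3354, 0.2451]
tcp_rot: [-180.0, -0.0, 128.4]
wrist_force: [-0.3, 0.1, -1.3]
opening: 0.0095
grasp_force: 51.2
time: 16.1
ee_pos: [0.4985, 0.3426, 0.2456]
tcp_rot: [180.0, 0.0, 128.5]
wrist_force: [1.2, -0.5, -2.2]
opening: 0.0092
grasp_force: 51.2
```

Green is at rest against the stop: its tab is at (223,181), about as predicted. Now I'll lower the blue hanger.

```bash
python3 -m jog '[[[0,0,-0.1,0,0],[0,0,-0.1,0,0],[0,0,-0.05,0,0],[0,0,0,0,0],[0,0,0,0,0]]]'; python3 -m jog '[[[0,0,-0.02,0,0],[0,0,0,0,0],[0,0,0,0,0]]]';python3 -m jog '[[[0,0,-0.02,0,0],[0,0,0,0,0],[0,0,0,0,0]]]'; python3 -c "
from h import *
cv2.imwrite('pics/s6.png',cv2.resize(camera('side')[110:330,190:370],None,fx=2.7,fy=2.7))"
```

```text
time: 16.6
ee_pos: [0.4986, 0.3429, 0.2329]
tcp_rot: [-180.0, 0.0, 128.6]
wrist_force: [-0.7, -0.0, -1.0]
opening: 0.0092
grasp_force: 51.3
time: 16.9
ee_pos: [0.4988, 0.343, 0.2319]
tcp_rot: [180.0, 0.0, 128.6]
wrist_force: [1.0, 0.3, -1.8]
opening: 0.0094
grasp_force: 51.3
time: 17.2
ee_pos: [0.4989, 0.343, 0.2315]
tcp_rot: [179.9, 0.0, 128.6]
wrist_force: [-0.1, -1.2, 3.2]
opening: 0.0094
grasp_force: 52.0
```

View pics/s6.png

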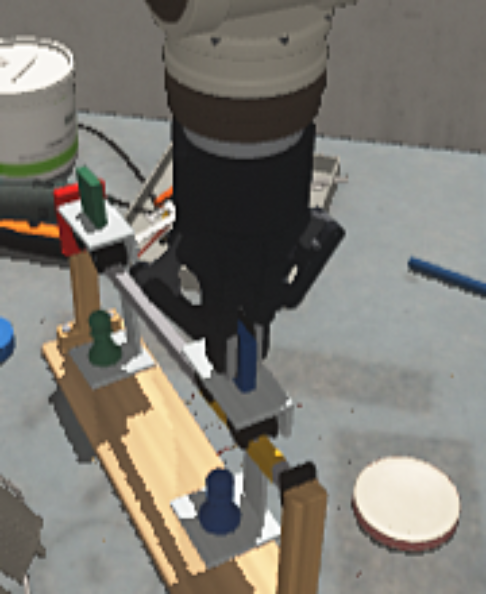

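The picture shows green resting against the red stop and blue seated on the yellow part of the rail with contact felt. Releasing.

```bash
python3 -m jog '[[[0,0,-0.02,0,0],[0,0,-0.02,0,0],[0,0,0,0,0]]]' 20; python3 -m jog '[[[0,0,0,0,0.4],[0,0,0,0,0.4],[0,0,0,0,0.4],[0,0,0,0,0.4],[0,0,0,0,0.4]]]'; python3 -m jog '[[[0,0,0.5,0,0.4],[0,0,0.6,0,0.4],[0,0,0.6,0,0.4],[-0.3,-0.2,0.3,0,0.4],[-0.4,-0.3,0,0,0.4],[-0.4,-0.3,0,0,0.4],[0,0,0,0,0.4],[0,0,0,0,0.4]]]'; for i in 1 2; do python3 -m jog '[[[0,0,0,0,0.4],[0,0,0,0,0.4],[0,0,0,0,0.4],[0,0,0,0,0.4],[0,0,0,0,0.4],[0,0,0,0,0.4],[0,0,0,0,0.4],[0,0,0,0,0.4]]]' >/dev/null; python3 -c "
from h import *
s=camera('side');print(blobs(s,(105,90,20),(125,255,255),(215,140,330,330)),blobs(s,(45,90,20),(85,255,255),(215,140,260,330)))
cv2.imwrite('pics/s7.png',cv2.resize(s[110:330,190:370],None,fx=2.7,fy=2.7))"; done
```

```text
time: 17.55
ee_pos: [0.499, 0.343, 0.2312]
tcp_rot: [179.8, 0.0, 128.6]
wrist_force: [-1.5, -2.4, 13.8]
opening: 0.0094
grasp_force: 53.8
time: 18.05
ee_pos: [0.4987, 0.343, 0.2286]
tcp_rot: [-180.0, -0.0, 128.6]
wrist_force: [0.2, -0.2, 0.8]
opening: 0.034
grasp_force: 0.0
time: 18.85
ee_pos: [0.4438, 0.303, 0.3293]
tcp_rot: [179.9, 0.0, 128.6]
wrist_force: [0.1, 0.5, -0.6]
opening: 0.0342
grasp_force: 0.0
[([237.2, 197.1], [232, 185, 12, 25], 193), ([240.1, 253.7], [235, 242, 13, 22], 197)] [([216.5, 165.2], [215, 162, 4, 7], 12), ([223.4, 181.1], [219, 172, 10, 22], 79), ([227.4, 235.5], [223, 225, 12, 20], 105)]
[([237.2, 197.1], [232, 185, 12, 25], 193), ([240.1, 253.7], [235, 242, 13, 22], 197)] [([216.4, 165.5], [215, 163, 4, 6], 11), ([223.6, 181.6], [219, 172, 10, 22], 84), ([227.4, 235.5], [223, 225, 12, 20], 110)]
```

View pics/s7.png

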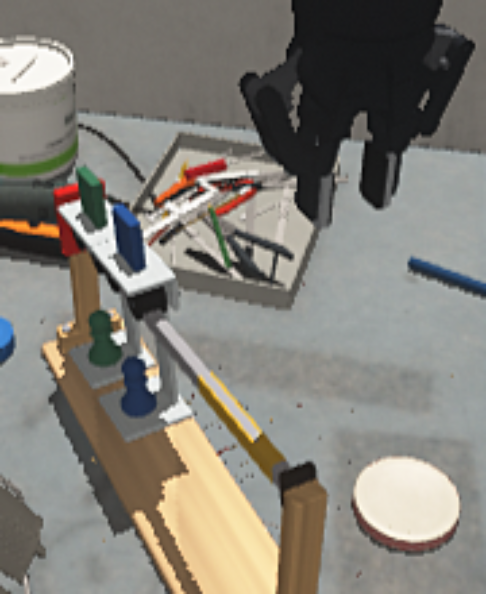

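The last view shows both hangers at rest: green against the stop and blue against green. The gripper is clear.

```bash
python3 -c "
from workcell import ticket;print(ticket.job_done())"
```

```text
the job is handed in; nothing more can be done
None
```

Both hangers are on the rail, with green at rest against the red stop and blue at rest against green. The job was handed in at about 20.5 s of the 67 s allowed, with the gripper clear; no verdict was shown.

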